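# Tighten the die ring of a soap extruder with a pin spanner

### The job

Take the two-pin spanner from its wooden stand, fit both pins fully into two opposite holes of the ring on top of the soap extruder, and turn the ring clockwise until it is fully tight against its stop; press only lightly while finding the holes and stop turning as soon as it comes up tight. Then stand the spanner back in the slot of its stand, upright, and let go, leaving the soap bar, the jar and the brass die where they are.

Things in the scene. Friction and masses are not known exactly. Their poses are not given: they have to be found in the camera images.
- spanner: Face pin spanner, 0.22 kg. Origin midway between the tips of its two pins, z up. Two 6 mm steel pins with round ends, at x = +26 and -26 mm, stand 9 mm below a steel bar (68 mm along x, 24 along y, z = 9 to 17 mm). A 16 mm stem carries a black flat-sided grip: 30 mm along x, 18 along y, z = 33 to 83 mm. Turned half round it is the same.
- stand: Fixed beech block, 120 mm along x, 70 along y, 30 high; origin at the centre of its underside, z up. A centred slot in its top, 66 mm along x, 14 wide, 16 deep, takes both spanner pins while the bar rests along the slot on the block's top (spanner origin then 21 mm above the stand's, x axes parallel).
- ring_centre (a point): Centre of the flat top of the aluminium ring, 90 mm above the bench, z up; it does not turn with the ring. Ring: 76 mm across, 18 high, on the extruder's fixed barrel. Six holes, 8 mm across, 11 deep, every 60 degrees on a 26 mm radius. No listed value tells where they stand: look, or turn the pins on the face under a light press until they drop in; that hardly turns the ring.
- ring (a joint): Turn of the ring about its upright axis, rad: 0 is fully tight, at a hard stop; negative is what is still to be turned clockwise seen from above (0.6 to 1.0 at the start). It turns against a steady drag of about 0.3 N m and stays where it is left. The pins have some 0.04 rad of play either way in the holes; the bar lies on the ring's face when they are fully in.
- soap_bar: Loose cream soap bar, 80 x 55 x 26 mm; origin at the centre of its underside. To be left alone.
- jar: Loose amber jar with black cap, 60 mm diameter, 75 mm high; origin at the centre of its underside. To be left alone.
- spare_die: Loose brass die, 52 mm across with a 20 mm bore, 12 mm high; origin at the centre of its underside. To be left alone.
Mind the look-alikes: they are no part of the job. Several things have the shape of the stand; the one meant has the colours described above.

How it is judged:
On the way, in this order (a step that is already met when the one before it is completed fails the run):
1. both pins of the spanner fully in ring holes: pin tips at least 6 mm below the ring's face, centred, spanner upright (z of spanner in the frame of ring_centre below -0.006 m and horizontal distance between spanner and ring_centre below 0.004 m and angle between spanner's own z axis and vertical below 0.12 rad), for 0.2 s.
2. the ring turned fully tight with the pins still in its holes (within 0.04 rad of the stop) (value of joint ring above -0.04 rad and z of spanner in the frame of ring_centre below -0.004 m and horizontal distance between spanner and ring_centre below 0.005 m), for 0.2 s.
At the end, for the whole second after the job is handed in: The ring is within 0.04 rad of its stop; the spanner stands upright (within 0.1 rad) and at rest on the stand with its pins in the slot, its bar on the block, within 12 mm of the stand's centre (value of joint ring above -0.04 rad and z of spanner in the frame of stand between 0.017 and 0.025 m and horizontal distance between spanner and stand below 0.012 m and angle between spanner's own z axis and vertical below 0.1 rad and linear speed of spanner below 0.02 m/s); the robot touches nothing.
It fails at once if the pins are pressed on the ring with more than 30 N before they are in its holes (contact force between spanner and ring above 30 N and z of spanner in the frame of ring_centre above -0.005 m).
It fails at once if the spanner presses or wrenches the ring with more than 60 N (contact force between spanner and ring above 60 N).
It fails at once if the fingers touch the ring with more than 3 N (contact force between the fingers and ring above 3 N).
It fails at once if a bystander is moved more than 15 mm (distance of any of soap_bar, jar, spare_die from where it was at the start of the episode above 0.015 m).
It also fails if it takes over 72 s, if anything falls off the work surface, if the arm or the gripper's body presses on something with over 40 N, if the wrist force passes 120 N, or if a joint passes its speed limit or range.

### The arm

A 7-joint arm with a two-finger parallel gripper is mounted at the origin on the work surface. World frame = base frame: x ahead of the robot, y to its left, z up, the work surface at z = 0. Lengths are in m, angles in rad, forces in N, time in s.
With the tool pointing down it reaches from about 0.4 to 0.85 m from the base axis. Payload 6.9 kg.
Tool frame: the origin (TCP) lies where the fingers leave the gripper's body, on its centre line; the fingertips stand 73 mm ahead of it and the grasp point (between the pads) lies 54 mm ahead of it; z points along the fingers, y is the line along which they close (so a half turn about z gives the same grasp; the last joint's range is limited). The gripper opens to 85 mm and grips with 20 to 120 N. Pads are 22 mm wide; open, the fingers measure 114 mm over their backs; the gripper's body (76 mm by 85 mm) begins 54 mm behind the grasp point. The pads swing forward as they close: fully open they stand 13 mm farther back than shut.
Start: joints at [-1.159, 0.507, -0.238, 1.5, 0.126, 1.149, -0.155], TCP at [0.189, 0.596, 0.304] pointing down, gripper open.
Joint ranges: [-3.08, 3.08], [-0.24, 2.05], [-1.43, 1.35], [0, 2.5], [-1.52, 4.66], [0.17, 1.96], [-2.89, 2.89]. Speed limits (rad/s): [2.39, 2.39, 3.14, 3.14, 3.14, 3.14, 3.14].

### API

Orientations are given as a unit quaternion [x, y, z, w].
In Python, from station import * gives the robot as it stands.
- The arm moves only by the tool servo_tool, never from a script. Its argument "targets" is a list of rows, each a list of 6 numbers: the shift along the tool's x, y, z in units of 500 mm (1.0 is 500 mm), then the turn, a rotation vector about the tool's x, y, z in units of 45 degrees (1.0 is 45 degrees). A call has 1 to 5 rows; each row is the pose to reach, as a shift and turn from the pose commanded when the call began, along the tool's axes at that moment; what a row does not reach only later rows make up. A row lasts 1/12 s, in which the tool goes at most 41.7 mm and 7.16 degrees, less where a joint would pass 70% of its speed; a pose out of reach is approached as far as the arm can. A call with a number of a shift or a turn outside -1 to 1 is refused whole. A call with a gripper value outside its range is refused whole. "gripper" is the gripper command: -1 is shut, 1 is fully open, values between are in proportion, set as the call begins (left out, the last holds). The fingers move at their own pace and stop on an object; the grip force is fixed at half the most. Time passes only in rows, so rows that repeat a pose let the fingers close. It gives the time, the measured TCP pose, the force, the opening and the grip force at its end, in the units of the state.
- get_state(): the state, without advancing time (a new reading comes with each control period).
- read_camera(name): name is "scene" or "top" or "wrist"; returns the picture (480x640x3 uint8, red, green, blue); there is no depth.
- get_calibration(name): a dict with "fx", "fy", "cx", "cy" (pixels), "R" (3x3) and "t" (3): a world point X has camera coordinates R X + t. Camera axes: x right, y down, z forward; pixel columns grow to the right and rows downward; lengths in m; the calibration is good to about 2 mm. A picture is of the moment at which its call begins: read the wrist's pose just before it. get_calibration takes no time and is no camera call; for the wrist camera it gives the pose at the moment of the call.
- sign_off(): hands the job in; it is judged then, once.
Trained networks look in the newest picture that a camera, given by its name, has taken for a name from the list of things; names that differ only in an ending like _2 or _b are one class to them, and where a whole thing is asked for, a point or a joint stands for the part that bears it (a point fixed in the world has none). Each returns a list of dicts, best first, with "conf" (0 to 1); they miss things now and then, are a little off and sometimes report something else, mostly with a low value. They report only what shows in the picture. A call takes as long as a camera call. They do not tell look-alikes from the thing itself.
- look_for(camera, thing): "point" ([row, column] as shares, 0 to 1, of the picture: columns of its width, rows of its height, amid what is visible of it).
- masks_of(camera, thing): "pixels" (480x640 bool, what is visible of it) and "point" ([row, column] as shares, 0 to 1, of the picture: columns of its width, rows of its height, amid what is visible of it).
The state is a dict: "time": time; "joints": joint angles; "dq": joint speeds; "joint_efforts": joint torques, N m; "tcp_pos": TCP position; "eef_rot": TCP orientation; "ft_force": force on the tool from outside, world axes, zero at the start; "wrist_torque": the same for the moment, N m; "finger_gap": finger opening in m; "grip_force": force on a finger pad.
Only numpy, scipy, OpenCV 4.12 (cv2) and the standard library are available. Lean on these libraries where they do the work, as an engineer would, in place of code of your own. Each camera call takes 0.05 s, during which the arm holds its last target. There are 200 camera calls.

## Working session

There is one attempt and no reset: what is moved stays moved. The work goes in short steps, Python scripts to look and compute and a tool call to move; the robot and the scene stay as the last step left them, time stands still between calls to the robot, and variables do not carry over. Pictures are saved under pics/ and viewed, at most 10 in all, crops included, and the job is handed in when it is done.

Besides the shell and the picture viewer there is one more tool, called after "Request:" by a JSON object that holds its "fn" and its "kwargs", one argument or row to a line. servo_tool: Moves the arm, as the interface text tells. Its arguments: {"type":"object","properties":{"targets":{"type":"array","items":{"type":"array","items":{"type":"number"}}},"gripper":{"type":"number"}},"required":["targets"]}

```bash
mkdir -p pics; ls; cat > h.py <<'E'
from station import *
import numpy as np, cv2
from scipy.spatial.transform import Rotation as R
def ray(c,px,z):
    K=get_calibration(c); Rm=np.array(K["R"]); t=np.array(K["t"])
    d=Rm.T@np.array([(px[0]-K["cx"])/K["fx"],(px[1]-K["cy"])/K["fy"],1]); o=-Rm.T@t
    return o+d*(z-o[2])/d[2]
def proj(c,X):
    K=get_calibration(c); p=np.array(K["R"])@np.array(X)+np.array(K["t"])
    return np.array([K["fx"]*p[0]/p[2]+K["cx"],K["fy"]*p[1]/p[2]+K["cy"]])
def to_tool(p_target, Rt=None, s=None):
    s=s or get_state(); Rc=R.from_quat(s["eef_rot"])
    d=Rc.inv().apply(np.array(p_target)-s["tcp_pos"])/0.5
    return d
E
python3 - <<'E'
from h import *
s=get_state(); print(s)
for c in ("scene","top"):
    im=read_camera(c); cv2.imwrite(f"pics/{c}0.png",im[:,:,::-1])
    K=get_calibration(c); print(c,-np.array(K["R"]).T@np.array(K["t"]),K["fx"])
for th in ("spanner","stand","ring"):
    for d in look_for("top",th): print(th,d["conf"],np.array(d["point"])*[480,640])
E
```

```text
pics
{'time': 0.0, 'joints': array([-1.15851306,  0.50831102, -0.2375448 ,  1.50114987,  0.12569619,
        1.14890872, -0.15479704]), 'dq': array([-2.66360882e-04,  5.80059044e-04, -4.48618528e-04, -1.01859921e-05,
        4.37129064e-04,  2.37894571e-04,  9.72978832e-05]), 'joint_efforts': array([-3.77600700e-04, -6.20584774e+01, -2.18684100e+00, -2.49659979e+01,
        1.26966878e-02,  1.17292118e-02,  1.19426934e-05]), 'tcp_pos': array([0.18869134, 0.59543179, 0.30304103]), 'eef_rot': array([ 1.52771907e-01,  9.88261072e-01, -8.84786925e-04, -1.23373161e-04]), 'ft_force': array([ 0.09883638, -0.26602272, -0.05206581]), 'wrist_torque': array([-0.00079073,  0.00887361,  0.00638547]), 'grip_force': 0.0, 'finger_gap': 0.08524327004068957}
scene [ 0.80323491 -0.42665916  0.7417542 ] 500.46525668295766
top [ 0.35417211 -0.04075286  1.02776396] 599.4105596331194
spanner 0.73 [257.088 409.6  ]
stand 0.83 [347.28  359.872]
stand 0.8 [248.208 314.624]
stand 0.67 [259.68  400.704]
stand 0.64 [330.816 487.488]
ring 0.7 [281.808 207.488]
ring 0.6 [252.192 409.792]
```

View pics/top0.png

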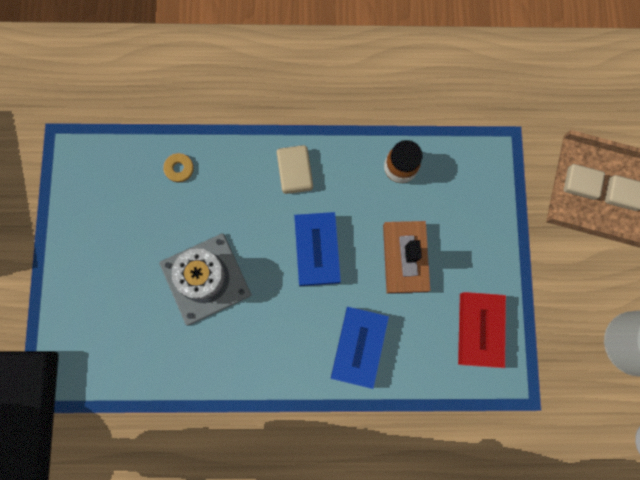

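View pics/scene0.png

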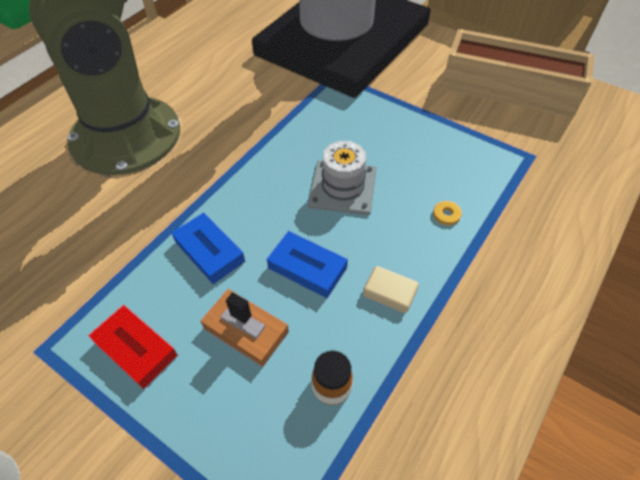

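Stand candidates in the top picture: blue (317,248), blue (360,347), red (482,330), and beech brown (406,257) with the spanner in it. The beech one fits the description. The ring is at (198,274). I'll confirm both in one enlarged crop.

```bash
python3 - <<'E'
from h import *
im=cv2.imread("pics/top0.png")
a=cv2.resize(im[210:305,365:450],None,fx=4.6,fy=4.6,interpolation=cv2.INTER_CUBIC)
b=cv2.resize(im[235:315,160:235],None,fx=5.3,fy=5.3,interpolation=cv2.INTER_CUBIC)
h=max(a.shape[0],b.shape[0]); f=lambda x:cv2.copyMakeBorder(x,0,h-x.shape[0],0,0,cv2.BORDER_CONSTANT)
cv2.imwrite("pics/crop1.png",np.hstack([f(a),f(b)]))
hsv=cv2.cvtColor(im,cv2.COLOR_BGR2HSV)
m=np.zeros(im.shape[:2],np.uint8)
sub=hsv[215:300,378:436]; print(hsv[285,400],hsv[228,400],hsv[256,430])
m[215:300,378:436]=((sub[:,:,0]<20)&(sub[:,:,1]>90)).astype(np.uint8)*255
c=max(cv2.findContours(m,0,2)[0],key=cv2.contourArea)
P=np.array([ray("top",q[0],0.03)[:2] for q in c]).astype(np.float32)
r=cv2.minAreaRect(P); print("stand rect",r)
c=cv2.boxPoints(r);print(c)
print("grip top px->",ray("top",(413,250),0.104))
for th in ("ring","ring_centre"):
  read_camera("top")
  for d in masks_of("top",th)[:2]:
    ys,xs=np.nonzero(d["pixels"]);print(th,d["conf"],len(xs),xs.min(),xs.max(),ys.min(),ys.max())
print(ray("top",(197,273),0.09), proj("top",[0.54,-0.18,.104]))
g=cv2.cvtColor(im,cv2.COLOR_BGR2GRAY)
print(cv2.HoughCircles(g[235:315,160:235],cv2.HOUGH_GRADIENT,1,20,param1=100,param2=12,minRadius=22,maxRadius=30))
K=get_calibration("wrist");print(np.array(K["R"]),K["t"],K["fx"])
E
```

```text
[ 11 146 141] [ 12 144 143] [95 74 90]
stand rect ((0.5044013857841492, -0.20807504653930664), (0.12005794793367386, 0.07219851762056351), 1.5921318531036377)
[[ 0.44339263 -0.1736576 ]
 [ 0.44539857 -0.24582824]
 [ 0.56541014 -0.2424925 ]
 [ 0.5634042  -0.17032185]]
grip top px-> [ 0.50314434 -0.20684562  0.104     ]
ring 0.88 1453 172 222 249 297
ring 0.5 724 400 421 236 276
ring_centre 0.6 3036 160 250 234 325
[0.46846193 0.13113561 0.09      ] [395.30607868 226.89001486]
[[[42.5 41.5 26.1]]]
[[ 0.30098127  0.95362855 -0.00169217]
 [ 0.90711687 -0.28575309  0.30900511]
 [ 0.29419255 -0.09453975 -0.95105887]] [-0.62409727 -0.04112961  0.38086642] 332.92487938186
```

View pics/crop1.png

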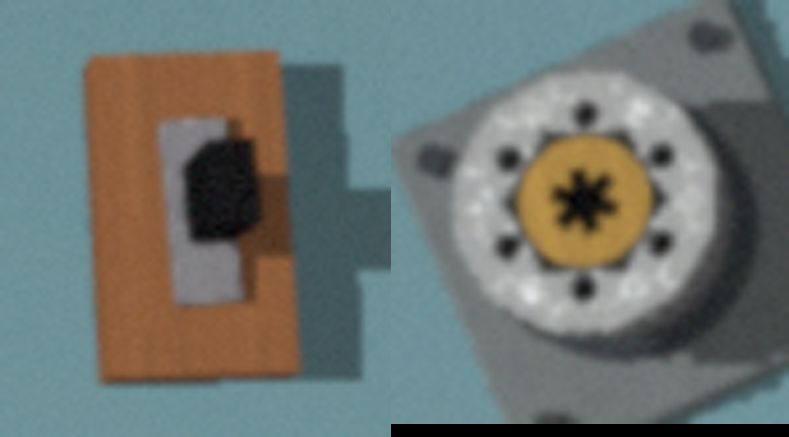

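The crop confirms it: beech block with the steel spanner upright in it, and six ring holes, one pointing almost straight up in the image. I'll move above the ring first for a wrist view.

Request:
{"fn": "servo_tool", "kwargs": {
  "targets": [
    [-0.271,-0.239,0,0,0,-0.427],
    [-0.271,-0.239,0,0,0,-0.427],
    [-0.271,-0.239,0,0,0,-0.427],
    [-0.271,-0.239,0,0,0,-0.427],
    [-0.271,-0.239,0,0,0,-0.427]
  ],
  "gripper": 1
}}

```text
time: 0.87
tcp_pos: [0.2857, 0.4354, 0.3038]
eef_rot: [-0.011, 1.0, -0.002, 0.001]
ft_force: [0.4, -0.3, -0.2]
finger_gap: 0.085
grip_force: 0.0
```

Request:
{"fn": "servo_tool", "kwargs": {
  "targets": [
    [-0.177,-0.315,0,0,0,0],
    [-0.177,-0.315,0,0,0,0],
    [-0.177,-0.315,0,0,0,0],
    [-0.177,-0.315,0,0,0,0],
    [-0.177,-0.315,0,0,0,0]
  ]
}}

```text
time: 1.28
tcp_pos: [0.3778, 0.2802, 0.304]
eef_rot: [-0.011, 1.0, -0.001, 0.001]
ft_force: [0.2, -0.7, 0.4]
finger_gap: 0.0857
grip_force: 0.0
```

Request:
{"fn": "servo_tool", "kwargs": {
  "targets": [
    [-0.177,-0.315,0,0,0,0],
    [-0.177,-0.315,0,0,0,0],
    [-0.177,-0.315,0,0,0,0],
    [-0.177,-0.315,0,0,0,0],
    [-0.177,-0.315,0,0,0,0]
  ]
}}

```text
time: 1.7
tcp_pos: [0.4704, 0.1249, 0.304]
eef_rot: [-0.011, 1.0, -0.001, 0.001]
ft_force: [0.9, -0.3, 0.4]
finger_gap: 0.0855
grip_force: 0.0
```

Request:
{"fn": "servo_tool", "kwargs": {
  "targets": [
    [0,0,0,0,0,0],
    [0,0,0,0,0,0]
  ]
}}

```text
time: 1.87
tcp_pos: [0.468, 0.1305, 0.3039]
eef_rot: [-0.013, 1.0, 0.0, -0.0]
ft_force: [-0.3, 1.5, 0.3]
finger_gap: 0.0855
grip_force: 0.0
```

```bash
cat >> h.py <<'E'
def ortho(c,im,ctr,half,z,s):
    """metric top view: cols = world x, rows = world -y... row0 = y max"""
    n=int(2*half*s)
    src=np.float32([[0,0],[n,0],[n,n],[0,n]])
    W=[(ctr[0]-half,ctr[1]+half),(ctr[0]+half,ctr[1]+half),(ctr[0]+half,ctr[1]-half),(ctr[0]-half,ctr[1]-half)]
    dst=np.float32([proj(c,[w[0],w[1],z]) for w in W])
    H=cv2.getPerspectiveTransform(src,dst)
    return cv2.warpPerspective(im,H,(n,n),flags=cv2.INTER_CUBIC|cv2.WARP_INVERSE_MAP)
def holes(c,im,ctr):
    s=5000;o=ortho(c,im,ctr,0.05,0.09,s)
    g=cv2.cvtColor(o,cv2.COLOR_RGB2GRAY)
    m=(g<90).astype(np.uint8)
    n,l,st,ce=cv2.connectedComponentsWithStats(m)
    out=[]
    for i in range(1,n):
        p=np.array([ctr[0]-0.05+ce[i,0]/s,ctr[1]+0.05-ce[i,1]/s]); r=np.hypot(*(p-ctr))
        if st[i,4]>300 and .018<r<.035 and st[i,4]<3000: out.append((p,st[i,4],np.degrees(np.arctan2(*(p-ctr)[::-1]))))
    return o,out
E
python3 - <<'E'
from h import *
ctr=np.array([.4685,.1313])
for c in ("wrist","top"):
    im=read_camera(c); o,out=holes(c,im,ctr); cv2.imwrite(f"pics/o_{c}.png",o[:,:,::-1])
    for x in out: print(c,x[0].round(4),x[1],x[2].round(1))
a=cv2.imread("pics/o_wrist.png");b=cv2.imread("pics/o_top.png")
cv2.imwrite("pics/o.png",cv2.resize(np.hstack([a,b]),(800,400)))
E
```

```text
wrist [0.4798 0.1572] 474 66.5
wrist [0.4542 0.1565] 640 119.6
wrist [0.4665 0.1556] 319 94.8
wrist [0.4498 0.145 ] 461 143.8
wrist [0.4931 0.1355] 442 9.6
wrist [0.4421 0.1339] 750 174.3
wrist [0.4504 0.1235] 489 -156.6
wrist [0.4811 0.1129] 477 -55.7
wrist [0.4555 0.1121] 629 -124.1
top [0.4558 0.1545] 532 118.8
top [0.4436 0.1319] 598 178.6
top [0.4569 0.1099] 583 -118.6
```

View pics/o.png

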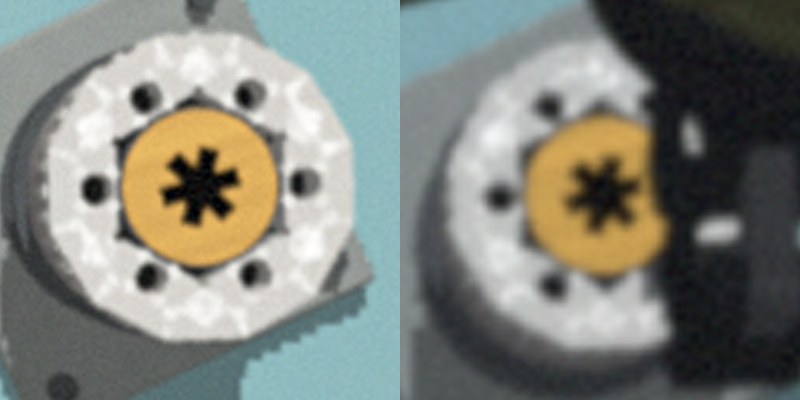

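The wrist view shows the holes evenly spaced, about 1.8° off world x, which nearly matches the spanner's yaw. Ring centre is about (0.469, 0.134). Next, hover over the spanner.

Request:
{"fn": "servo_tool", "kwargs": {
  "targets": [
    [-0.027,-0.341,0,0,0,0],
    [-0.027,-0.341,0,0,0,0],
    [-0.027,-0.341,0,0,0,0],
    [-0.027,-0.341,0,0,0,0],
    [-0.027,-0.341,0,0,0,0]
  ]
}}

```text
time: 2.38
tcp_pos: [0.4861, -0.0453, 0.304]
eef_rot: [-0.011, 1.0, -0.002, 0.0]
ft_force: [-0.2, 1.0, -0.5]
finger_gap: 0.0852
grip_force: 0.0
```

Request:
{"fn": "servo_tool", "kwargs": {
  "targets": [
    [-0.027,-0.341,0,0,0,0],
    [-0.027,-0.341,0,0,0,0],
    [-0.027,-0.341,0,0,0,0],
    [-0.027,-0.341,0,0,0,0],
    [-0.027,-0.341,0,0,0,0]
  ]
}}

```text
time: 2.8
tcp_pos: [0.5042, -0.2156, 0.3038]
eef_rot: [-0.011, 1.0, -0.002, 0.0]
ft_force: [-0.4, 0.2, 0.7]
finger_gap: 0.0853
grip_force: 0.0
```

Request:
{"fn": "servo_tool", "kwargs": {
  "targets": [
    [0,0,0,0,0,0],
    [0,0,0,0,0,0],
    [0,0,0,0,0,0]
  ]
}}

```text
time: 3.05
tcp_pos: [0.505, -0.2061, 0.3039]
eef_rot: [-0.016, 1.0, 0.001, 0.0]
ft_force: [-0.1, 0.9, 0.1]
finger_gap: 0.0858
grip_force: 0.0
```

```bash
python3 - <<'E'
from h import *
ctr=(.504,-.209)
im=read_camera("wrist"); t0=cv2.cvtColor(cv2.imread("pics/top0.png"),cv2.COLOR_BGR2RGB)
a=ortho("wrist",im,ctr,.08,.03,2500); b=ortho("top",t0,ctr,.08,.03,2500)
cv2.imwrite("pics/stand.png",np.hstack([a,b])[:,:,::-1])
for n,o in (("w",a),("t",b)):
    hsv=cv2.cvtColor(o,cv2.COLOR_RGB2HSV); m=((hsv[:,:,0]<20)&(hsv[:,:,1]>90)).astype(np.uint8)
    c=max(cv2.findContours(m,0,2)[0],key=cv2.contourArea); r=cv2.minAreaRect(c)
    print(n,ctr[0]-.08+r[0][0]/2500,ctr[1]+.08-r[0][1]/2500,np.array(r[1])/2500,r[2])
print(get_state()["tcp_pos"],get_state()["joints"])
E
```

```text
w 0.5047164367675782 -0.21018665161132813 [0.06945849 0.12059633] 88.29864501953125
t 0.5043370361328124 -0.208040087890625 [0.07253471 0.1202012 ] 88.3555908203125
[ 0.50492969 -0.20624462  0.30399529] [ 0.37797786  0.37878626 -0.04968719  1.71299089  0.01996593  1.05054021
  1.92505632]
```

View pics/stand.png

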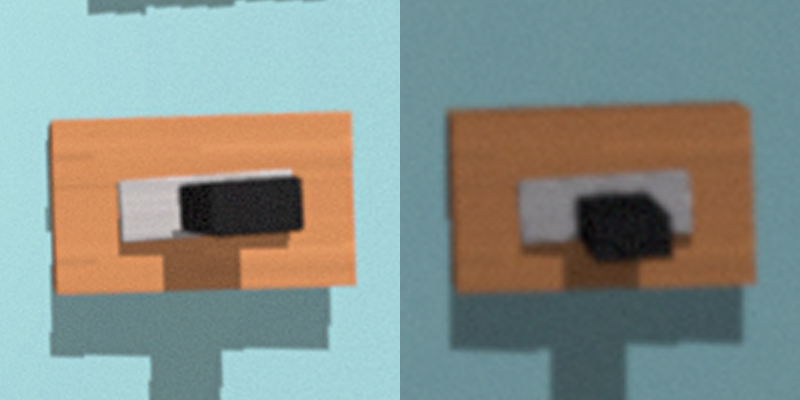

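Bar centre is about (0.505, -0.2105), yaw 1.7°, so tool is aligned. Descending.

Request:
{"fn": "servo_tool", "kwargs": {
  "targets": [
    [0,0,0.06,0,0,0],
    [0,0,0.13,0,0,0],
    [0,0,0.2,0,0,0],
    [0,0,0.25,0,0,0],
    [0,0,0.28,0,0,0]
  ]
}}

```text
time: 3.52
tcp_pos: [0.5037, -0.2063, 0.1613]
eef_rot: [-0.016, 1.0, 0.001, -0.002]
ft_force: [0.4, -0.5, 0.2]
finger_gap: 0.0851
grip_force: 0.0
```

Request:
{"fn": "servo_tool", "kwargs": {
  "targets": [
    [0,0,0,0,0,0],
    [0,0,0,0,0,0],
    [0,0,0,0,0,0],
    [0,0,0,0,0,0]
  ]
}}

```text
time: 3.85
tcp_pos: [0.5054, -0.2087, 0.1655]
eef_rot: [-0.015, 1.0, -0.0, 0.001]
ft_force: [-0.4, -0.3, -0.1]
finger_gap: 0.0852
grip_force: 0.0
```

```bash
python3 - <<'E'
from h import *
s=get_state();print(s["tcp_pos"],s["eef_rot"],s["ft_force"]);print(to_tool([.505,-.2102,.133]), R.from_quat(s["eef_rot"]).as_matrix().round(4))
E
```

```text
[ 0.50542282 -0.20869602  0.1654898 ] [-1.46740072e-02  9.99891354e-01 -4.44735681e-04  1.32510285e-03] [-0.38386771 -0.27270711 -0.09180119]
[ 0.00110489 -0.00292153  0.06497965] [[-9.996e-01 -2.930e-02  2.700e-03]
 [-2.930e-02  9.996e-01 -9.000e-04]
 [-2.600e-03 -9.000e-04 -1.000e+00]]
```

Request:
{"fn": "servo_tool", "kwargs": {
  "targets": [
    [0.001,-0.003,0.03,0,0,0],
    [0.001,-0.003,0.05,0,0,0],
    [0.001,-0.003,0.062,0,0,0],
    [0.001,-0.003,0.062,0,0,0],
    [0.001,-0.003,0.062,0,0,0]
  ]
}}

```text
time: 4.27
tcp_pos: [0.504, -0.2104, 0.1329]
eef_rot: [-0.014, 1.0, 0.0, -0.0]
ft_force: [0.2, -0.6, 0.3]
finger_gap: 0.0853
grip_force: 0.0
```

Request:
{"fn": "servo_tool", "kwargs": {
  "targets": [
    [0,0,0,0,0,0],
    [0,0,0,0,0,0],
    [0,0,0,0,0,0],
    [0,0,0,0,0,0],
    [0,0,0,0,0,0]
  ],
  "gripper": -1
}}

```text
time: 4.68
tcp_pos: [0.5041, -0.2105, 0.1331]
eef_rot: [-0.014, 1.0, -0.0, 0.0]
ft_force: [-0.6, -0.8, 0.6]
finger_gap: 0.0253
grip_force: 0.0
```

Request:
{"fn": "servo_tool", "kwargs": {
  "targets": [
    [0,0,0,0,0,0],
    [0,0,0,0,0,0],
    [0,0,0,0,0,0],
    [0,0,0,0,0,0],
    [0,0,0,0,0,0]
  ]
}}

```text
time: 5.1
tcp_pos: [0.5042, -0.2105, 0.1332]
eef_rot: [-0.014, 1.0, -0.0, 0.0]
ft_force: [-0.8, 1.1, 5.4]
finger_gap: 0.0174
grip_force: 58.3
```

Request:
{"fn": "servo_tool", "kwargs": {
  "targets": [
    [0,0,0,0,0,0],
    [0,0,0,0,0,0],
    [0,0,0,0,0,0],
    [0,0,0,0,0,0],
    [0,0,0,0,0,0]
  ]
}}

```text
time: 5.52
tcp_pos: [0.5042, -0.2105, 0.1332]
eef_rot: [-0.014, 1.0, -0.0, 0.0]
ft_force: [-0.4, 0.3, 5.8]
finger_gap: 0.0176
grip_force: 58.3
```

Request:
{"fn": "servo_tool", "kwargs": {
  "targets": [
    [0,0,-0.04,0,0,0],
    [0,0,-0.1,0,0,0],
    [0,0,-0.17,0,0,0],
    [0,0,-0.22,0,0,0],
    [0,0,-0.25,0,0,0]
  ]
}}

```text
time: 5.93
tcp_pos: [0.5044, -0.2107, 0.2604]
eef_rot: [-0.014, 1.0, -0.001, 0.001]
ft_force: [-0.1, 0.2, -2.4]
finger_gap: 0.0179
grip_force: 58.3
```

Request:
{"fn": "servo_tool", "kwargs": {
  "targets": [
    [0.005,0.05,0,0,0,0],
    [0.013,0.125,0,0,0,0],
    [0.02,0.2,0,0,0,0],
    [0.024,0.27,0,0,0,0],
    [0.026,0.345,0,0,0,0]
  ]
}}

```text
time: 6.35
tcp_pos: [0.485, -0.0374, 0.2574]
eef_rot: [-0.014, 1.0, -0.0, -0.001]
ft_force: [1.1, -0.4, -1.8]
finger_gap: 0.0174
grip_force: 58.3
```

Request:
{"fn": "servo_tool", "kwargs": {
  "targets": [
    [0.005,0.08,0,0,0,0],
    [0.013,0.16,0,0,0,0],
    [0.02,0.24,0,0,0,0],
    [0.024,0.3,0,0,0,0],
    [0.026,0.345,0,0,0,0]
  ]
}}

```text
time: 6.77
tcp_pos: [0.4669, 0.137, 0.2574]
eef_rot: [-0.016, 1.0, 0.0, -0.001]
ft_force: [0.4, -1.2, -2.1]
finger_gap: 0.0173
grip_force: 58.4
```

Request:
{"fn": "servo_tool", "kwargs": {
  "targets": [
    [0,0,0,0,0,0],
    [0,0,0,0,0,0],
    [0,0,0,0,0,0],
    [0,0,0,0,0,0]
  ]
}}

```text
time: 7.1
tcp_pos: [0.4682, 0.1322, 0.2575]
eef_rot: [-0.013, 1.0, -0.0, -0.0]
ft_force: [0.1, 0.2, -2.9]
finger_gap: 0.0175
grip_force: 58.5
```

```bash
python3 - <<'E'
from h import *
s=get_state();print(s["tcp_pos"],s["eef_rot"],s["ft_force"],s["finger_gap"],s["joints"])
ctr=np.array([.469,.134])
im=read_camera("wrist"); cv2.imwrite("pics/w_raw.png",im[:,:,::-1])
t=read_camera("top"); sc=read_camera("scene")
p=proj("scene",[.469,.134,.1]).astype(int); print(p)
c=sc[p[1]-60:p[1]+40,p[0]-50:p[0]+50]
q=proj("top",[.469,.134,.1]).astype(int); d=t[q[1]-50:q[1]+50,q[0]-50:q[0]+50]
f=lambda x:cv2.resize(x,(400,400),interpolation=cv2.INTER_CUBIC)
w=proj("wrist",[.469,.134,.1]).astype(int);print(w)
u=cv2.resize(im,(400,300))
pad=np.zeros((400,400,3),np.uint8)
v=im[max(w[1]-100,0):w[1]+100,max(w[0]-100,0):w[0]+100]
cv2.imwrite("pics/hover.png",np.hstack([f(v),f(c)])[:,:,::-1])
E
```

```text
[0.46820456 0.13219759 0.25753236] [-1.32599054e-02  9.99911887e-01 -4.92040320e-04 -3.89373068e-04] [ 0.06590049  0.15417631 -2.92713602] 0.01747118311935373 [-0.22952341  0.34125234 -0.13073109  1.92448001  0.05748185  0.88042878
  1.20784609]
[344 152]
[324 252]
```

View pics/hover.png

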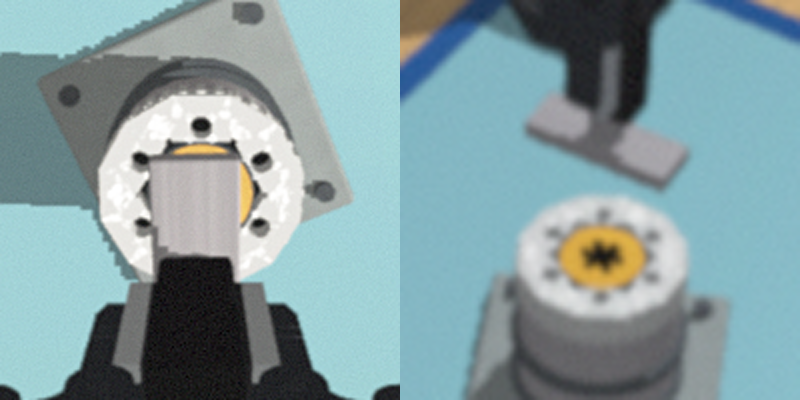

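```bash
python3 - <<'E'
from h import *
s=get_state();Rc=R.from_quat(s["eef_rot"]);T=s["tcp_pos"]
off=np.array([224,152])-.25
loc=lambda p,z:Rc.inv().apply(ray("wrist",np.array(p)/2+off,z)-T)*1000
for p in ((151,158),(240,157)): print("bar",loc(p,.1623).round(1))
H=np.array([loc(p,.09) for p in ((201,125),(141,158),(261,158),(143,226),(260,226))]);print("holes",H.round(1))
# fit centre, phase
from scipy.optimize import least_squares
k=np.array([0,-1,1,-2,2])
for sg in (1,-1):
    f=lambda v:(H[:,:2]-np.c_[v[0]+26*np.cos(v[2]+sg*k*np.pi/3),v[1]+26*np.sin(v[2]+sg*k*np.pi/3)]).ravel()
    r=least_squares(f,[0,0,0]);print(r.x,r.cost)
# scene view: bar ends vs expected
o2=np.array([344-50,152-60])
for n,x in (("near corner",[.469,.134,.09]),): print(n,(proj("scene",x)-o2)*4+400*np.array([1,0]))
sp=lambda x,y,z:(proj("scene",T+Rc.apply([x,y,.1122-z]))-o2)*4+np.array([400,0])
for c in ((.034,.012),(.034,-.012),(-.034,.012),(-.034,-.012)): print(c,sp(*c,.017).round())
for k in range(6): a=np.pi/3*k+.03; print((proj("scene",[.469+.026*np.cos(a),.134+.026*np.sin(a),.09])-o2)*4+[400,0])
E
```

```text
bar [ 33.2 -12.1  95.5]
bar [33.5 10.8 95.5]
holes [[ 25.5   1.2 167.8]
 [ 13.  -21.  167.8]
 [ 13.   23.5 167.8]
 [-14.1 -20.9 167.8]
 [-14.   24.  167.8]]
[-0.5172847   1.39767516 -0.0044069 ] 0.6356607704694065
[ 9.88236941  1.4302062  -3.1309296 ] 2487.1465300381624
near corner [599.59207334 256.19312317]
(0.034, 0.012) [550.  90.]
(0.034, -0.012) [519. 122.]
(-0.034, 0.012) [686. 148.]
(-0.034, -0.012) [657. 181.]
[649.21659944 278.45240331]
[649.54836598 237.23122843]
[600.72383759 215.70844909]
[550.88000841 234.34313115]
[548.91430973 275.42886643]
[598.42245548 298.03187028]
```

Request:
{"fn": "servo_tool", "kwargs": {
  "targets": [
    [0,0.004,0.03,0,0,0],
    [0,0.004,0.06,0,0,0],
    [0,0.004,0.085,0,0,0],
    [0,0.004,0.098,0,0,0],
    [0,0.004,0.098,0,0,0]
  ]
}}

```text
time: 7.67
tcp_pos: [0.4676, 0.1349, 0.2077]
eef_rot: [-0.014, 1.0, -0.0, -0.001]
ft_force: [0.7, 0.7, -2.5]
finger_gap: 0.0172
grip_force: 58.4
```

Request:
{"fn": "servo_tool", "kwargs": {
  "targets": [
    [0,0,0,0,0,0],
    [0,0,0,0,0,0],
    [0,0,0,0,0,0],
    [0,0,0,0,0,0]
  ]
}}

```text
time: 8.0
tcp_pos: [0.4685, 0.1357, 0.2095]
eef_rot: [-0.014, 1.0, 0.0, 0.001]
ft_force: [0.2, 0.3, -2.4]
finger_gap: 0.0173
grip_force: 58.4
```

```bash
python3 - <<'E'
from h import *
s=get_state();T=s["tcp_pos"];Rc=R.from_quat(s["eef_rot"]);print(T,s["eef_rot"],s["ft_force"])
im=read_camera("wrist"); sc=read_camera("scene")
q=proj("scene",[.469,.134,.1]); p=q.astype(int)
c=sc[p[1]-35:p[1]+25,p[0]-40:p[0]+40]
w=proj("wrist",[.469,.134,.1]).astype(int)
v=im[w[1]-90:w[1]+60,w[0]-100:w[0]+100]
o=np.hstack([cv2.resize(v,(400,300),interpolation=cv2.INTER_CUBIC),cv2.resize(c,(400,300),interpolation=cv2.INTER_CUBIC)])
cv2.imwrite("pics/near.png",o[:,:,::-1])
print("woff",w-[100,90],"soff",p-[40,35])
for x in (.026,-.026):
  for z in (0,.009): print("pin pred scene",x,z,(proj("scene",T+Rc.apply([x,0,.1122-z]))-(p-[40,35]))*5+[400,0])
E
```

```text
[0.46846959 0.13568229 0.20953558] [-1.42034149e-02  9.99898928e-01  1.54030924e-04  6.10387712e-04] [ 0.21953339  0.28994752 -2.43358683]
woff [219 189] soff [304 117]
pin pred scene 0.026 0 [540.70469904 150.059912  ]
pin pred scene 0.026 0.009 [541.09685349 131.78832593]
pin pred scene -0.026 0 [664.24830866 205.18306951]
pin pred scene -0.026 0.009 [665.67371987 187.02020444]
```

View pics/near.png

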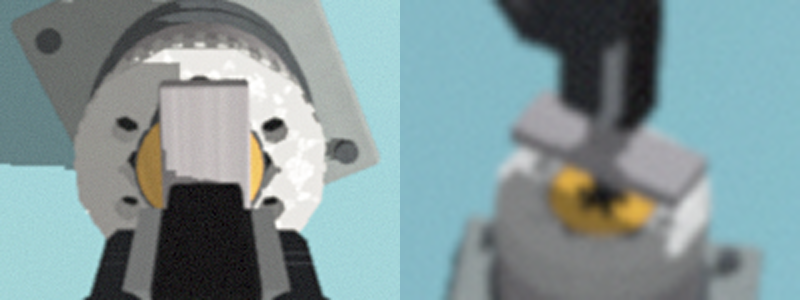

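```bash
python3 - <<'E'
from h import *
s=get_state();Rc=R.from_quat(s["eef_rot"]);T=s["tcp_pos"];print(T)
off=np.array([219,189])-.25
loc=lambda p,z:(Rc.inv().apply(ray("wrist",np.array(p)/2+off,z)-T)*1000).round(1)
zb=T[2]-.1122+.017
print("bar",loc((161,85),zb),loc((248,85),zb))
for p in ((127,123),(275,126),(127,204),(200,79),(77,160),(328,160)): print(loc(p,.09))
E
```

```text
[0.46830748 0.1356868  0.20933031]
bar [ 33.  -12.1  95.2] [33.  10.3 95.2]
[ 14.3 -24.3 119.3]
[ 13.4  20.3 119.3]
[-12.5 -25.2 119.3]
[ 28.1  -2.3 119.3]
[  2.3 -40.  119.3]
[  2.4  36.9 119.3]
```

Request:
{"fn": "servo_tool", "kwargs": {
  "targets": [
    [0.001,-0.002,0.003,0,0,0],
    [0.001,-0.002,0.006,0,0,0],
    [0.001,-0.002,0.008,0,0,0],
    [0.001,-0.002,0.01,0,0,0],
    [0.001,-0.002,0.01,0,0,0]
  ]
}}

```text
time: 8.52
tcp_pos: [0.4676, 0.1346, 0.2036]
eef_rot: [-0.014, 1.0, -0.0, -0.0]
ft_force: [-0.5, 0.7, -2.7]
finger_gap: 0.0172
grip_force: 58.4
```

Request:
{"fn": "servo_tool", "kwargs": {
  "targets": [
    [0,0,0.001,0,0,0],
    [0,0,0.002,0,0,0],
    [0,0,0.002,0,0,0],
    [0,0,0.002,0,0,0]
  ]
}}

```text
time: 8.85
tcp_pos: [0.4677, 0.1346, 0.2028]
eef_rot: [-0.014, 1.0, -0.0, -0.0]
ft_force: [-0.6, -0.4, -2.1]
finger_gap: 0.0175
grip_force: 58.4
```

Request:
{"fn": "servo_tool", "kwargs": {
  "targets": [
    [0,0,0.001,0,0,0],
    [0,0,0.002,0,0,0],
    [0,0,0.002,0,0,0]
  ]
}}

```text
time: 9.1
tcp_pos: [0.4676, 0.1346, 0.2018]
eef_rot: [-0.014, 1.0, -0.0, -0.0]
ft_force: [-0.5, -0.5, -2.6]
finger_gap: 0.0173
grip_force: 58.4
```

Request:
{"fn": "servo_tool", "kwargs": {
  "targets": [
    [0,0,0.001,0,0,0],
    [0,0,0.001,0,0,0]
  ]
}}

```text
time: 9.27
tcp_pos: [0.4676, 0.1346, 0.2013]
eef_rot: [-0.014, 1.0, -0.0, -0.0]
ft_force: [0.3, -0.5, -1.8]
finger_gap: 0.0176
grip_force: 58.4
```

Request:
{"fn": "servo_tool", "kwargs": {
  "targets": [
    [0,0,0.001,0,0,0],
    [0,0,0.001,0,0,0]
  ]
}}

```text
time: 9.43
tcp_pos: [0.4677, 0.1346, 0.2008]
eef_rot: [-0.014, 1.0, -0.0, -0.0]
ft_force: [0.4, 0.5, -2.1]
finger_gap: 0.0174
grip_force: 58.5
```

Request:
{"fn": "servo_tool", "kwargs": {
  "targets": [
    [0,0,0.001,0,0,0],
    [0,0,0.001,0,0,0]
  ]
}}

```text
time: 9.6
tcp_pos: [0.4677, 0.1346, 0.2003]
eef_rot: [-0.014, 1.0, -0.0, -0.0]
ft_force: [-0.7, -0.4, -3.1]
finger_gap: 0.0174
grip_force: 58.5
```

Request:
{"fn": "servo_tool", "kwargs": {
  "targets": [
    [0,0,0.001,0,0,0],
    [0,0,0.001,0,0,0]
  ]
}}

```text
time: 9.77
tcp_pos: [0.4677, 0.1345, 0.1998]
eef_rot: [-0.014, 1.0, -0.0, 0.0]
ft_force: [0.3, -0.1, -2.1]
finger_gap: 0.0172
grip_force: 58.3
```

Request:
{"fn": "servo_tool", "kwargs": {
  "targets": [
    [0,0,0.001,0,0,0],
    [0,0,0.001,0,0,0]
  ]
}}

```text
time: 9.93
tcp_pos: [0.4677, 0.1345, 0.1993]
eef_rot: [-0.014, 1.0, -0.0, 0.0]
ft_force: [-0.3, -0.4, -2.8]
finger_gap: 0.0171
grip_force: 58.4
```

Request:
{"fn": "servo_tool", "kwargs": {
  "targets": [
    [0,0,0.001,0,0,0],
    [0,0,0.001,0,0,0]
  ]
}}

```text
time: 10.1
tcp_pos: [0.4677, 0.1345, 0.1988]
eef_rot: [-0.014, 1.0, -0.0, 0.0]
ft_force: [0.5, -1.6, -2.0]
finger_gap: 0.0174
grip_force: 58.4
```

Request:
{"fn": "servo_tool", "kwargs": {
  "targets": [
    [0,0,0.001,0,0,0],
    [0,0,0.002,0,0,0]
  ]
}}

```text
time: 10.27
tcp_pos: [0.4677, 0.1345, 0.1979]
eef_rot: [-0.014, 1.0, -0.0, 0.0]
ft_force: [0.5, -3.1, -0.9]
finger_gap: 0.0173
grip_force: 58.5
```

Request:
{"fn": "servo_tool", "kwargs": {
  "targets": [
    [0,0,0.001,0,0,0],
    [0,0,0.002,0,0,0]
  ]
}}

```text
time: 10.43
tcp_pos: [0.4677, 0.1345, 0.1969]
eef_rot: [-0.014, 1.0, -0.0, 0.0]
ft_force: [0.0, -2.0, -0.9]
finger_gap: 0.0172
grip_force: 58.4
```

Request:
{"fn": "servo_tool", "kwargs": {
  "targets": [
    [0,-0.001,0.001,0,0,0],
    [0,-0.001,0.002,0,0,0]
  ]
}}

```text
time: 10.6
tcp_pos: [0.4677, 0.1342, 0.1958]
eef_rot: [-0.014, 1.0, 0.0, -0.0]
ft_force: [-0.5, -0.2, -0.2]
finger_gap: 0.0174
grip_force: 58.4
```

Request:
{"fn": "servo_tool", "kwargs": {
  "targets": [
    [0,0,0.001,0,0,0],
    [0,0,0.002,0,0,0]
  ]
}}

```text
time: 10.77
tcp_pos: [0.4677, 0.1342, 0.1948]
eef_rot: [-0.014, 1.0, 0.0, -0.0]
ft_force: [1.3, 0.3, -1.6]
finger_gap: 0.0171
grip_force: 58.4
```

Request:
{"fn": "servo_tool", "kwargs": {
  "targets": [
    [0,0,0.001,0,0,0],
    [0,0,0.002,0,0,0]
  ]
}}

```text
time: 10.93
tcp_pos: [0.4677, 0.1342, 0.1938]
eef_rot: [-0.014, 1.0, 0.0, -0.0]
ft_force: [0.9, -0.5, -1.8]
finger_gap: 0.017
grip_force: 58.4
```

Request:
{"fn": "servo_tool", "kwargs": {
  "targets": [
    [0,0,0.001,0,0,0],
    [0,0,0.001,0,0,0]
  ]
}}

```text
time: 11.1
tcp_pos: [0.4677, 0.1342, 0.1932]
eef_rot: [-0.014, 1.0, -0.0, -0.0]
ft_force: [0.3, -0.3, -2.3]
finger_gap: 0.0171
grip_force: 58.4
```

Request:
{"fn": "servo_tool", "kwargs": {
  "targets": [
    [0,0,0.001,0,0,0],
    [0,0,0.001,0,0,0]
  ]
}}

```text
time: 11.27
tcp_pos: [0.4677, 0.1342, 0.1931]
eef_rot: [-0.014, 1.0, 0.0, 0.0]
ft_force: [-0.6, -0.9, 2.6]
finger_gap: 0.017
grip_force: 59.1
```

Request:
{"fn": "servo_tool", "kwargs": {
  "targets": [
    [0,0,-0.001,0,0,0.06],
    [0,0,-0.001,0,0,0.12],
    [0,0,-0.001,0,0,0.18],
    [0,0,-0.001,0,0,0.24],
    [0,0,-0.001,0,0,0.3]
  ]
}}

```text
time: 11.68
tcp_pos: [0.4676, 0.1342, 0.1934]
eef_rot: [0.104, 0.995, -0.0, 0.0]
ft_force: [-0.3, -1.2, -1.1]
finger_gap: 0.0174
grip_force: 62.3
```

```bash
cat > st.py <<'E'
from h import *
s=get_state(); q=s["eef_rot"]
print(s["tcp_pos"].round(4),"yaw",round(2*np.arctan2(q[1],q[0])-np.pi,4),"F",s["ft_force"].round(1),"M",s["wrist_torque"].round(2),"j7",s["joints"][6].round(2))
E
python3 st.py
```

```text
[0.4676 0.1342 0.1934] yaw -0.2082 F [-0.3 -1.2 -1.1] M [-0.22  0.06  0.4 ] j7 0.99
```

Request:
{"fn": "servo_tool", "kwargs": {
  "targets": [
    [0,0,0,0,0,0.06],
    [0,0,0,0,0,0.12],
    [0,0,0,0,0,0.18],
    [0,0,0,0,0,0.24],
    [0,0,0,0,0,0.3]
  ]
}}

```text
time: 12.1
tcp_pos: [0.4677, 0.1346, 0.1934]
eef_rot: [0.22, 0.976, 0.0, 0.0]
ft_force: [1.2, -0.1, -1.9]
finger_gap: 0.0175
grip_force: 62.2
```

Request:
{"fn": "servo_tool", "kwargs": {
  "targets": [
    [0,0,0,0,0,0.04],
    [0,0,0,0,0,0.08],
    [0,0,0,0,0,0.1]
  ]
}}

```text
time: 12.35
tcp_pos: [0.4678, 0.1347, 0.1934]
eef_rot: [0.258, 0.966, 0.0, 0.0]
ft_force: [0.5, 0.5, -2.1]
finger_gap: 0.0172
grip_force: 61.7
```

```bash
python3 st.py
```

```text
[0.4678 0.1347 0.1934] yaw -0.5214 F [ 0.5  0.5 -2.1] M [ 0.18 -0.17  0.31] j7 0.74
```

Request:
{"fn": "servo_tool", "kwargs": {
  "targets": [
    [0,0,0,0,0,0.03],
    [0,0,0,0,0,0.06],
    [0,0,0,0,0,0.08],
    [0,0,0,0,0,0.08]
  ]
}}

```text
time: 12.68
tcp_pos: [0.4678, 0.1346, 0.1934]
eef_rot: [0.288, 0.958, 0.0, 0.0]
ft_force: [1.0, 3.2, -2.6]
finger_gap: 0.0173
grip_force: 60.7
```

```bash
python3 st.py
```

```text
[0.4678 0.1346 0.1934] yaw -0.5847 F [ 1.   3.2 -2.6] M [ 0.67 -0.34  0.31] j7 0.69
```

Request:
{"fn": "servo_tool", "kwargs": {
  "targets": [
    [0,0,0,0,0,0.03],
    [0,0,0,0,0,0.05],
    [0,0,0,0,0,0.05]
  ]
}}

```text
time: 12.93
tcp_pos: [0.4679, 0.1346, 0.1934]
eef_rot: [0.307, 0.952, 0.0, 0.0]
ft_force: [1.0, 4.3, -3.7]
finger_gap: 0.0176
grip_force: 60.7
```

```bash
python3 st.py
```

```text
[0.4679 0.1346 0.1934] yaw -0.6244 F [ 1.   4.3 -3.7] M [ 0.96 -0.42  0.25] j7 0.66
```

Request:
{"fn": "servo_tool", "kwargs": {
  "targets": [
    [0.0005,0.0015,0,0,0,0.02],
    [0.0005,0.0015,0,0,0,0.04],
    [0.0005,0.0015,0,0,0,0.05]
  ]
}}

```text
time: 13.18
tcp_pos: [0.468, 0.1348, 0.1934]
eef_rot: [0.326, 0.945, -0.0, 0.0]
ft_force: [1.6, 2.0, -2.1]
finger_gap: 0.0173
grip_force: 61.4
```

```bash
python3 st.py
```

```text
[0.468  0.1348 0.1934] yaw -0.6642 F [ 1.6  2.  -2.1] M [ 0.65 -0.35  0.32] j7 0.63
```

Request:
{"fn": "servo_tool", "kwargs": {
  "targets": [
    [0,0,0,0,0,0.02],
    [0,0,0,0,0,0.04],
    [0,0,0,0,0,0.05]
  ]
}}

```text
time: 13.43
tcp_pos: [0.468, 0.1349, 0.1934]
eef_rot: [0.345, 0.939, 0.0, 0.0]
ft_force: [2.1, 2.1, -3.8]
finger_gap: 0.0178
grip_force: 61.4
```

```bash
python3 st.py
```

```text
[0.468  0.1349 0.1934] yaw -0.7035 F [ 2.1  2.1 -3.8] M [ 0.62 -0.47  0.3 ] j7 0.6
```

Request:
{"fn": "servo_tool", "kwargs": {
  "targets": [
    [0.0005,0.001,0,0,0,0.02],
    [0.0005,0.001,0,0,0,0.04],
    [0.0005,0.001,0,0,0,0.05]
  ]
}}

```text
time: 13.68
tcp_pos: [0.4681, 0.1351, 0.1934]
eef_rot: [0.363, 0.932, -0.0, 0.0]
ft_force: [2.5, 0.3, -1.8]
finger_gap: 0.0174
grip_force: 61.5
```

```bash
python3 st.py
```

```text
[0.4681 0.1351 0.1934] yaw -0.743 F [ 2.5  0.3 -1.8] M [ 0.16 -0.4   0.3 ] j7 0.56
```

Request:
{"fn": "servo_tool", "kwargs": {
  "targets": [
    [0,0,0,0,0,0.02],
    [0,0,0,0,0,0.04],
    [0,0,0,0,0,0.05]
  ]
}}

```text
time: 13.93
tcp_pos: [0.4681, 0.1352, 0.1934]
eef_rot: [0.381, 0.924, -0.0, 0.0]
ft_force: [1.6, -0.4, -1.7]
finger_gap: 0.0173
grip_force: 61.5
```

```bash
python3 st.py
```

```text
[0.4681 0.1352 0.1934] yaw -0.7822 F [ 1.6 -0.4 -1.7] M [ 0.06 -0.46  0.29] j7 0.53
```

Request:
{"fn": "servo_tool", "kwargs": {
  "targets": [
    [0,0,0,0,0,0.02],
    [0,0,0,0,0,0.04],
    [0,0,0,0,0,0.05]
  ]
}}

```text
time: 14.18
tcp_pos: [0.4681, 0.1353, 0.1934]
eef_rot: [0.399, 0.917, -0.0, 0.0]
ft_force: [1.9, -0.8, -1.6]
finger_gap: 0.0174
grip_force: 61.5
```

```bash
python3 st.py
```

```text
[0.4681 0.1353 0.1934] yaw -0.8214 F [ 1.9 -0.8 -1.6] M [-0.08 -0.51  0.36] j7 0.5
```

Request:
{"fn": "servo_tool", "kwargs": {
  "targets": [
    [0,0,0,0,0,0.02],
    [0,0,0,0,0,0.04],
    [0,0,0,0,0,0.05]
  ]
}}

```text
time: 14.43
tcp_pos: [0.4682, 0.1354, 0.1934]
eef_rot: [0.417, 0.909, -0.0, 0.0]
ft_force: [3.0, -0.5, -2.0]
finger_gap: 0.0174
grip_force: 66.2
```

```bash
python3 st.py
```

```text
[0.4682 0.1354 0.1934] yaw -0.8599 F [ 3.  -0.5 -2. ] M [-0.14 -0.59  0.69] j7 0.47
```

Request:
{"fn": "servo_tool", "kwargs": {
  "targets": [
    [0,0,0,0,0,0.015],
    [0,0,0,0,0,0.03],
    [0,0,0,0,0,0.03]
  ]
}}

```text
time: 14.68
tcp_pos: [0.4682, 0.1354, 0.1934]
eef_rot: [0.427, 0.904, -0.0, 0.0]
ft_force: [3.3, -1.6, -1.3]
finger_gap: 0.0174
grip_force: 74.6
```

```bash
python3 st.py
```

```text
[0.4682 0.1354 0.1934] yaw -0.8821 F [ 3.3 -1.6 -1.3] M [-0.3  -0.66  1.21] j7 0.45
```

Request:
{"fn": "servo_tool", "kwargs": {
  "targets": [
    [0,0,0,0,0,0],
    [0,0,0,0,0,0],
    [0,0,0,0,0,0]
  ]
}}

```text
time: 14.93
tcp_pos: [0.4681, 0.1354, 0.1934]
eef_rot: [0.427, 0.904, -0.0, 0.0]
ft_force: [4.0, -1.5, -1.6]
finger_gap: 0.0177
grip_force: 74.7
```

```bash
python3 st.py
```

```text
[0.4681 0.1354 0.1934] yaw -0.8819 F [ 4.  -1.5 -1.6] M [-0.36 -0.69  1.26] j7 0.45
```

Request:
{"fn": "servo_tool", "kwargs": {
  "targets": [
    [0,0,0,0,0,-0.04],
    [0,0,0,0,0,-0.08],
    [0,0,0,0,0,-0.095],
    [0,0,0,0,0,-0.095]
  ]
}}

```text
time: 15.27
tcp_pos: [0.4677, 0.1352, 0.1932]
eef_rot: [0.394, 0.919, -0.0, -0.0]
ft_force: [0.7, -1.0, -2.7]
finger_gap: 0.0178
grip_force: 58.7
```

```bash
python3 st.py
```

```text
[0.4677 0.1352 0.1932] yaw -0.8098 F [ 0.7 -1.  -2.7] M [-0.19 -0.42 -0.03] j7 0.51
```

Request:
{"fn": "servo_tool", "kwargs": {
  "targets": [
    [0,0,-0.004,0,0,0],
    [0,0,-0.008,0,0,0],
    [0,0,-0.012,0,0,0],
    [0,0,-0.018,0,0,0],
    [0,0,-0.024,0,0,0]
  ]
}}

```text
time: 15.68
tcp_pos: [0.4675, 0.1356, 0.2056]
eef_rot: [0.393, 0.919, -0.0, -0.001]
ft_force: [0.0, 0.2, -2.3]
finger_gap: 0.0172
grip_force: 58.6
```

```bash
python3 st.py
```

```text
[0.4675 0.1356 0.2056] yaw -0.808 F [ 0.   0.2 -2.3] M [-0.   -0.03  0.05] j7 0.51
```

Request:
{"fn": "servo_tool", "kwargs": {
  "targets": [
    [0,0,-0.03,0,0,0],
    [0,0,-0.07,0,0,0],
    [0,0,-0.11,0,0,0],
    [0,0,-0.11,0,0,0],
    [0,0,-0.11,0,0,0]
  ]
}}

```text
time: 16.1
tcp_pos: [0.4681, 0.1357, 0.2612]
eef_rot: [0.393, 0.92, 0.001, 0.001]
ft_force: [-1.2, -0.1, -2.0]
finger_gap: 0.0178
grip_force: 58.7
```

```bash
python3 st.py; python3 - <<'E'
from h import *
s=get_state();T=s["tcp_pos"];Rc=R.from_quat(s["eef_rot"])
im=read_camera("wrist"); w=proj("wrist",[.468,.1345,.1]).astype(int); print(w-100)
v=im[w[1]-100:w[1]+100,w[0]-100:w[0]+100]
cv2.imwrite("pics/after.png",cv2.resize(v,(600,600),interpolation=cv2.INTER_CUBIC)[:,:,::-1])
E
```

```text
[0.4681 0.1357 0.2612] yaw -0.8078 F [-1.2 -0.1 -2. ] M [-0.04 -0.03  0.02] j7 0.49
[221 151]
```

View pics/after.png

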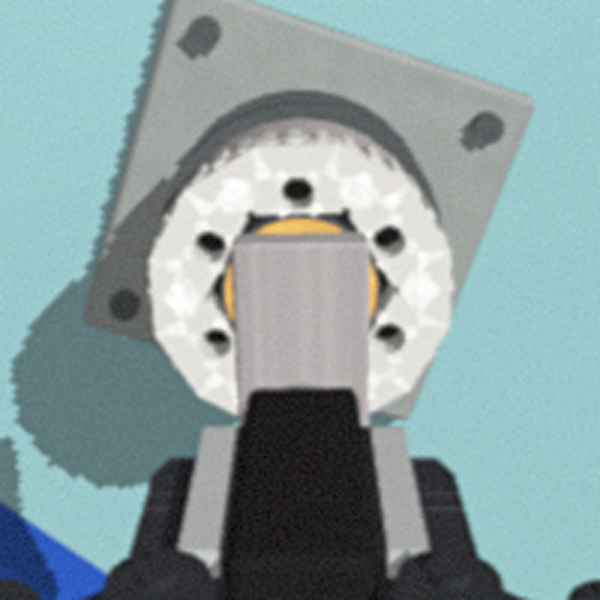

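The ring turned with the spanner, and the spanner is still square in the grip. Now back to the stand.

Request:
{"fn": "servo_tool", "kwargs": {
  "targets": [
    [0,0,0,0,0,-0.1],
    [0,0,0,0,0,-0.25],
    [0,0,0,0,0,-0.4],
    [0,0,0,0,0,-0.55],
    [0,0,0,0,0,-0.7]
  ]
}}

```text
time: 16.57
tcp_pos: [0.4672, 0.1354, 0.259]
eef_rot: [0.126, 0.992, -0.001, -0.001]
ft_force: [-0.0, 0.4, -2.1]
finger_gap: 0.0168
grip_force: 58.5
```

Request:
{"fn": "servo_tool", "kwargs": {
  "targets": [
    [0,0,0,0,0,-0.15],
    [0,0,0,0,0,-0.29],
    [0,0,0,0,0,-0.365],
    [0,0,0,0,0,-0.365]
  ]
}}

```text
time: 16.9
tcp_pos: [0.4673, 0.1352, 0.2591]
eef_rot: [-0.016, 1.0, -0.0, -0.001]
ft_force: [-0.0, 0.3, -1.8]
finger_gap: 0.0178
grip_force: 58.5
```

Request:
{"fn": "servo_tool", "kwargs": {
  "targets": [
    [-0.005,-0.05,0,0,0,0],
    [-0.013,-0.125,0,0,0,0],
    [-0.02,-0.2,0,0,0,0],
    [-0.024,-0.27,0,0,0,0],
    [-0.027,-0.346,0,0,0,0]
  ]
}}

```text
time: 17.32
tcp_pos: [0.486, -0.0382, 0.2595]
eef_rot: [-0.013, 1.0, 0.0, -0.001]
ft_force: [0.1, 0.0, -2.1]
finger_gap: 0.0174
grip_force: 58.6
```

Request:
{"fn": "servo_tool", "kwargs": {
  "targets": [
    [-0.005,-0.08,0,0,0,0],
    [-0.013,-0.16,0,0,0,0],
    [-0.02,-0.24,0,0,0,0],
    [-0.024,-0.3,0,0,0,0],
    [-0.027,-0.346,0,0,0,0]
  ]
}}

```text
time: 17.73
tcp_pos: [0.5041, -0.2131, 0.2593]
eef_rot: [-0.011, 1.0, -0.0, -0.001]
ft_force: [0.1, -0.6, -3.7]
finger_gap: 0.0174
grip_force: 58.5
```

Request:
{"fn": "servo_tool", "kwargs": {
  "targets": [
    [0,0,0,0,0,0],
    [0,0,0,0,0,0],
    [0,0,0,0,0,0],
    [0,0,0,0,0,0],
    [0,0,0,0,0,0]
  ]
}}

```text
time: 18.15
tcp_pos: [0.505, -0.2081, 0.2602]
eef_rot: [-0.015, 1.0, 0.0, -0.0]
ft_force: [0.1, 0.6, -2.4]
finger_gap: 0.0173
grip_force: 58.7
```

Request:
{"fn": "servo_tool", "kwargs": {
  "targets": [
    [0,0,0,0,0,0],
    [0,0,0,0,0,0],
    [0,0,0,0,0,0],
    [0,0,0,0,0,0],
    [0,0,0,0,0,0]
  ]
}}

```text
time: 18.57
tcp_pos: [0.505, -0.2095, 0.2605]
eef_rot: [-0.014, 1.0, -0.0, 0.0]
ft_force: [-0.8, -0.3, -2.3]
finger_gap: 0.0172
grip_force: 58.7
```

```bash
python3 st.py; python3 -c "
from h import *
print(to_tool([.5042,-.2105,.150]))"
```

```text
[ 0.505  -0.2095  0.2605] yaw 0.0287 F [-0.8 -0.3 -2.3] M [ 0.   -0.02  0.03] j7 1.95
[ 0.00158188 -0.00187439  0.22092817]
```

Request:
{"fn": "servo_tool", "kwargs": {
  "targets": [
    [0.0015,-0.002,0.05,0,0,0],
    [0.0015,-0.002,0.11,0,0,0],
    [0.0015,-0.002,0.16,0,0,0],
    [0.0015,-0.002,0.2,0,0,0],
    [0.0015,-0.002,0.22,0,0,0]
  ]
}}

```text
time: 18.98
tcp_pos: [0.5032, -0.2102, 0.148]
eef_rot: [-0.014, 1.0, 0.001, -0.002]
ft_force: [-0.6, 1.3, -2.6]
finger_gap: 0.0172
grip_force: 58.6
```

Request:
{"fn": "servo_tool", "kwargs": {
  "targets": [
    [0,0,0,0,0,0],
    [0,0,0,0,0,0],
    [0,0,0,0,0,0],
    [0,0,0,0,0,0],
    [0,0,0,0,0,0]
  ]
}}

```text
time: 19.4
tcp_pos: [0.5048, -0.2109, 0.1516]
eef_rot: [-0.014, 1.0, -0.0, 0.001]
ft_force: [-0.0, -0.4, -2.5]
finger_gap: 0.0172
grip_force: 58.6
```

Request:
{"fn": "servo_tool", "kwargs": {
  "targets": [
    [0,0,0.004,0,0,0],
    [0,0,0.008,0,0,0],
    [0,0,0.012,0,0,0],
    [0,0,0.016,0,0,0],
    [0,0,0.02,0,0,0]
  ]
}}

```text
time: 19.82
tcp_pos: [0.5041, -0.2107, 0.1401]
eef_rot: [-0.014, 1.0, 0.0, -0.0]
ft_force: [-0.4, 0.8, -2.3]
finger_gap: 0.0173
grip_force: 58.6
```

```bash
python3 st.py
```

```text
[ 0.5041 -0.2107  0.1401] yaw 0.0285 F [-0.4  0.8 -2.3] M [ 0.05 -0.03  0.  ] j7 1.96
```

Pins are entering the slot without resistance. Lowering the last 7 mm.

Request:
{"fn": "servo_tool", "kwargs": {
  "targets": [
    [0,0,0.003,0,0,0],
    [0,0,0.006,0,0,0],
    [0,0,0.009,0,0,0],
    [0,0,0.011,0,0,0],
    [0,0,0.011,0,0,0]
  ]
}}

```text
time: 20.23
tcp_pos: [0.5041, -0.2106, 0.1346]
eef_rot: [-0.014, 1.0, 0.0, -0.0]
ft_force: [0.5, 0.1, -1.9]
finger_gap: 0.0169
grip_force: 58.6
```

Request:
{"fn": "servo_tool", "kwargs": {
  "targets": [
    [0,0,0.001,0,0,0],
    [0,0,0.002,0,0,0],
    [0,0,0.002,0,0,0]
  ]
}}

```text
time: 20.48
tcp_pos: [0.5042, -0.2107, 0.1339]
eef_rot: [-0.014, 1.0, -0.0, 0.0]
ft_force: [-0.3, 1.3, -2.3]
finger_gap: 0.0175
grip_force: 58.6
```

```bash
python3 st.py
```

```text
[ 0.5042 -0.2107  0.1339] yaw 0.0285 F [-0.3  1.3 -2.3] M [0.01 0.01 0.01] j7 1.96
```

Request:
{"fn": "servo_tool", "kwargs": {
  "targets": [
    [0,0,0.001,0,0,0],
    [0,0,0.001,0,0,0]
  ]
}}

```text
time: 20.65
tcp_pos: [0.5042, -0.2107, 0.1334]
eef_rot: [-0.014, 1.0, -0.0, 0.0]
ft_force: [-0.2, -0.2, -1.9]
finger_gap: 0.0173
grip_force: 58.6
```

Request:
{"fn": "servo_tool", "kwargs": {
  "targets": [
    [0,0,0.001,0,0,0],
    [0,0,0.001,0,0,0]
  ]
}}

```text
time: 20.82
tcp_pos: [0.5042, -0.2107, 0.1332]
eef_rot: [-0.014, 1.0, -0.0, 0.0]
ft_force: [-1.0, 0.4, 1.9]
finger_gap: 0.0178
grip_force: 59.2
```

Request:
{"fn": "servo_tool", "kwargs": {
  "targets": [
    [0,0,0,0,0,0],
    [0,0,0,0,0,0],
    [0,0,0,0,0,0],
    [0,0,0,0,0,0],
    [0,0,0,0,0,0]
  ],
  "gripper": 1
}}

```text
time: 21.23
tcp_pos: [0.5043, -0.2107, 0.1329]
eef_rot: [-0.014, 1.0, -0.0, 0.0]
ft_force: [-0.5, 0.6, 0.3]
finger_gap: 0.0767
grip_force: 0.0
```

Request:
{"fn": "servo_tool", "kwargs": {
  "targets": [
    [0,0,0,0,0,0],
    [0,0,0,0,0,0],
    [0,0,0,0,0,0],
    [0,0,0,0,0,0],
    [0,0,0,0,0,0]
  ]
}}

```text
time: 21.65
tcp_pos: [0.5042, -0.2107, 0.1329]
eef_rot: [-0.014, 1.0, -0.0, -0.0]
ft_force: [0.3, -0.1, 1.3]
finger_gap: 0.0851
grip_force: 0.0
```

Request:
{"fn": "servo_tool", "kwargs": {
  "targets": [
    [0,0,-0.02,0,0,0],
    [0,0,-0.07,0,0,0],
    [0,0,-0.13,0,0,0],
    [0,0,-0.19,0,0,0],
    [0,0,-0.24,0,0,0]
  ]
}}

```text
time: 22.07
tcp_pos: [0.5042, -0.2108, 0.2557]
eef_rot: [-0.014, 1.0, -0.0, 0.001]
ft_force: [0.0, -0.7, 0.1]
finger_gap: 0.0854
grip_force: 0.0
```

Request:
{"fn": "servo_tool", "kwargs": {
  "targets": [
    [0,0,-0.05,0,0,0],
    [0,0,-0.1,0,0,0],
    [0,0,-0.1,0,0,0],
    [0,0,-0.1,0,0,0],
    [0,0,-0.1,0,0,0]
  ]
}}

```text
time: 22.48
tcp_pos: [0.5039, -0.2105, 0.303]
eef_rot: [-0.014, 1.0, -0.0, -0.0]
ft_force: [-1.2, -0.5, 0.1]
finger_gap: 0.0858
grip_force: 0.0
```

```bash
python3 st.py; python3 - <<'E'
from h import *
im=read_camera("wrist"); sc=read_camera("scene")
o=np.hstack([ortho("wrist",im,(.504,-.21),.08,.03,2500),cv2.resize(sc[250:400,170:320],(400,400),interpolation=cv2.INTER_CUBIC)])
cv2.imwrite("pics/final.png",o[:,:,::-1])
E
```

```text
[ 0.5039 -0.2105  0.303 ] yaw 0.0286 F [-1.2 -0.5  0.1] M [0.01 0.06 0.03] j7 1.96
```

View pics/final.png

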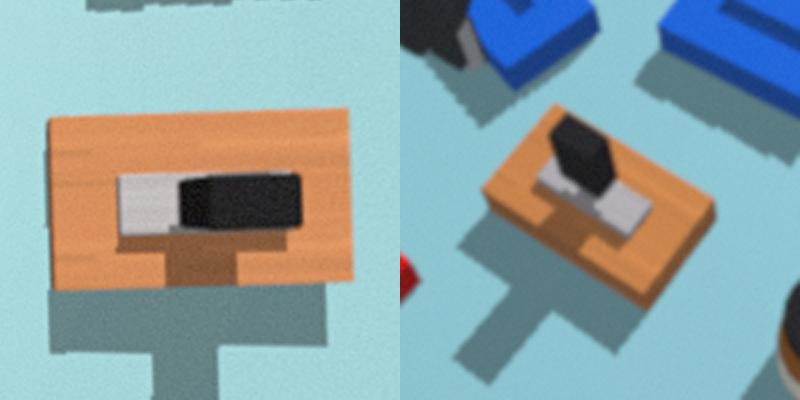

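The picture shows the spanner standing upright and centred on the beech stand (bar centre near (206,205)), with the gripper clear. Handing in.

```bash
python3 -c "
from station import *
print(sign_off())"
```

```text
the job is handed in; nothing more can be done
None
```

I turned the ring clockwise about 0.85 rad until it came up hard against its stop, then stood the spanner upright in the beech stand and let go; the job is handed in (no verdict was returned), and the arm stayed clear of the soap bar, jar and die, though I did not re-check their positions.

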